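Hang the washed door back on the dry-storage cabinet

ROBOT

A 6-joint arm with a two-finger parallel gripper is mounted at the origin on the work surface. World frame = base frame: x ahead of the robot, y to its left, z up, the work surface at z = 0. Lengths are in m, angles in rad, forces in N, time in s.
With the tool pointing down it reaches from about 0.3 to 0.825 m from the base axis. Payload 5.4 kg.
Tool frame: the origin (TCP) lies at the very end of the fingers, on their centre line; the grasp point (between the pads) lies 19 mm behind it; z points along the fingers, x is the direction in which the jaws open and shut, and the axes are right-handed (so a half turn about z gives the same grasp; the last joint's range is limited). The gripper opens to 92 mm and grips with 3 to 60 N. Pads are 20 mm wide; open, the fingers measure 128 mm over their backs; the gripper's body (75 mm by 189 mm) begins 69 mm behind the grasp point.
Start: joints at [1.054, 0.158, 1.597, -0, 1.386, -0.21], TCP at [0.174, 0.548, 0.215] pointing down, gripper open.
Joint ranges: [-2.91, 2.91], [-0.94, 2.29], [0.18, 2.7], [-1.29, 4.43], [0.17, 2.64], [-3, 3]. Speed limits (rad/s): [2.57, 2.57, 3.14, 3.14, 3.14, 3.14].

INTERFACE

Orientations are given as a rotation vector (axis times angle).
In Python, from workcell import bot gives the robot as it stands. Calls block until the motion is done:
- bot.goto(position, orientation): joint-space move of the TCP to a pose.
- bot.line_to(position, rot=None, max_speed=0.15): straight line of the TCP; rot=None keeps the orientation; max_speed is the mean speed in m/s.
- bot.set_joints(angles): joint-space move.
- bot.set_gripper(opening, newtons=None): opening from 0.0 (shut) to 1.0 (fully open); newtons is the grip in N (None keeps the last); returns when the fingers have stopped.
- bot.hold(seconds).
- bot.inverse_kinematics(position, orientation): joint angles nearest the present ones, or None.
- bot.read_camera(name): name is "scene" or "top" or "wrist"; returns a dict with "pixels" (384x512x3 uint8, blue, green, red), "fx", "fy", "cx", "cy" (pixels), "k1" (the pictures are not rectified: a ray, as slopes to the right and down, at radius r is drawn at 1 + k1 r^2 times it, then the intrinsics apply), "R" (3x3) and "t" (3): a world point X has camera coordinates R X + t. Camera axes: x right, y down, z forward; pixel columns grow to the right and rows downward; lengths in m; the calibration is good to about 2 mm. A picture is of the moment at which its call begins. There is no depth.
A pose or a line that the arm cannot do raises bot.MotionError and nothing moves.
- bot.job_done(): hands the job in, once; it reports no verdict.
Readings, each from a call of its own:
- bot.current_clock(): time.
- bot.current_joints(): joint angles.
- bot.current_joint_vel(): joint speeds.
- bot.current_effort(): joint torques, N m.
- bot.current_ee_pos(): TCP position.
- bot.current_tool_rot(): TCP orientation.
- bot.current_contact_force(): force on the tool from outside, world axes, zero at the start.
- bot.current_ft_torque(): the same for the moment, N m.
- bot.current_opening(): opening from 0.0 (shut) to 1.0 (fully open).
Only numpy, scipy, OpenCV 4.12 (cv2) and the standard library are available. Lean on these libraries where they do the work, as an engineer would, in place of code of your own. Each camera call takes 0.05 s, during which the arm holds its last target.

TASK

The door of the small dry-storage cabinet has been washed and leans in the drying rack. Lift it out, lower both of its hinge knuckles together, gently and fully home, onto the two upright pins at the side of the cabinet while the door stands open, and then swing it fully shut and let go. Do not let the clean door touch the bench top, do not force it against the cabinet, and leave everything else standing where it is.

Things in the scene. Friction and masses are not known exactly. Their poses are not given: they have to be found in the camera images.
- door_center (a point): Centre of the loose door: a leaf 160 wide, 180 high, 12 mm thick, 0.35 kg, mass centre 5 mm towards the knuckles; grey frame (top rail 40 mm, solid), 4 mm clear pane, two steel knuckles on one side edge. z up its height, y along its width to the knuckles, -x its outer face with a pull bar 10 mm proud, 67 mm towards the free edge. Starts on its lower edge in the rack, leaning 30 deg, outer face down.
- knuckle_low (a point): Centre of the lower end of the door's lower knuckle, a steel tube 22 mm outside, 12.5 mm bore, 26 mm long, open at both ends, along the door's z. It lies 96 mm along y and 62 mm below the door's centre. Axes as the door.
- knuckle_high (a point): The same for the upper knuckle: 96 mm along y and 36 mm above the door's centre, 98 mm straight above the lower one.
- door_edge (a point): Middle of the door's free side edge (without knuckles), mid-thickness: 80 mm from the door's centre along its -y.
- cabinet: Cream and clear plastic cabinet, fixed, 160 wide, 175 deep, top 208 mm above the bench. Origin: on the bench under the middle of its open front face. x into the cabinet, so the front looks along -x; y to its hinge side; z up. A 4 mm gasket on the front stops the shut door, whose lower edge is then 20 mm and top 200 mm above the bench.
- pin_low (a point): Lower hinge pin: this point is on its axis, on the shoulder that the lower knuckle sits on, 48 mm above the bench, 96 mm from the cabinet's middle to the hinge side, 10 mm before the front face. The pin stands 24 mm above it: 10 mm diameter for 12 mm, then a taper to 3.6 mm. The shoulder is a bracket 10 mm thick, 22 mm round. Axes as the cabinet.
- pin_high (a point): Upper hinge pin, same shape, straight above, its shoulder 146 mm above the bench, its bracket from 136 to 146 mm. So the lower knuckle must come in sideways between the lower pin's tip (72 mm) and that bracket, the door held 27 to 57 mm above its hung height; then both go down together.
- shut_point (a point): Where the middle of the door's free edge is when fully shut: 10 mm before the front face, 80 mm from the cabinet's middle away from the pins, 110 mm above the bench. The open door stands before the front (cabinet's -x); hung, it turns freely about the pins and stays where it is left.
- drying_rack: Rack holding the door, fixed: black drip tray 250 x 250 mm, rim 22 mm, its middle at (20, -70) mm. Origin on the bench; the middle of the door's foot stands about (30, -70, 30) mm from it on a ledge with a 14 mm lip before its inner face: draw the door out along its own height. It leans to -x; wires carry it up to 99 mm of its height, above that both faces are free. Gel plates lean 92 mm away at its +x, 90 mm high.
- reagent_bottle: Bystander: upright bottle with blue cap, 60 mm diameter, 140 mm high, loose, beside the hinge side of the cabinet. Origin centre of underside.
- beaker: Bystander: empty beaker, 62 mm diameter, 85 mm high, loose, beside the cabinet away from the hinge. Origin centre of underside.
- amber_jar: Bystander: jar with black cap, 54 mm diameter, 100 mm high, loose, beside the rack at its -x. Origin centre of underside.
- tip_box: Bystander: box of pipette tips, 122 x 78 mm, 58 mm high, loose, beside the rack at its +x. Origin centre of underside.
- pipette: Bystander: pipette lying on the bench in front of the robot, 270 mm long along its x, 30 mm high, loose. Origin on its underside, near its middle.
Not all that is in view belongs to the job. There is more than one size of the part that bears door_center; the job needs the larger.

How it is judged:
By the outcome, as a careful person would: the job done as asked, in the order asked, and still so for the second after the job is handed in, with the robot touching nothing.
It also fails if it takes over 72 s, if anything falls off the work surface, if the arm or the gripper's body presses on something with over 40 N, if the wrist force passes 120 N, or if a joint passes its speed limit or range.

## Working session

There is one attempt and no reset: what is moved stays moved. The work goes in short steps, each a Python script; the robot and the scene stay as the last script left them, time stands still between calls to the robot, and variables do not carry over. Pictures are saved under pics/ and viewed, and the job is handed in when it is done.

```bash
ls -la; mkdir -p pics; python3 - <<'E'
from workcell import bot
import cv2
for n in ["scene","top","wrist"]:
    c=bot.read_camera(n)
    cv2.imwrite(f"pics/{n}0.png",c["pixels"])
    print(n,{k:(v.tolist() if hasattr(v,'tolist') else v) for k,v in c.items() if k!="pixels"})
print(bot.current_clock())
E
```

```text
total 12
drwxr-xr-x  3 agent agent 4096 Dec  7 16:33 .
drwxr-xr-x 23 root  root  4096 Dec  7 16:33 ..
drwxr-xr-x  2 agent agent 4096 Dec  7 16:33 pics
scene {'fx': 441.5045745027291, 'fy': 441.5045745027291, 'cx': 254.54511918585342, 'cy': 198.1325555175398, 'k1': 0.034643316706742526, 'R': [[0.8716139650898233, 0.4900148646551319, 0.01321091508596754], [0.3573903639419142, -0.6168007770089944, -0.7013051612832796], [-0.3355014509981471, 0.6159888261146571, -0.7127387617353392]], 't': [-0.36770555356193974, -0.06133323035686465, 1.6849848270348886]}
top {'fx': 426.67547017004875, 'fy': 426.67547017004875, 'cx': 265.99439928058484, 'cy': 186.88905477261008, 'k1': -0.09228225431249933, 'R': [[-0.02602690589976778, -0.9996500313313296, 0.004734451241312383], [-0.9839782867587953, 0.024782680575313607, -0.17655749752057529], [0.17637837553541139, -0.009253842595036081, -0.9842789416830554]], 't': [0.00414836980424457, 0.4348557959467637, 1.6457661325539308]}
wrist {'fx': 306.84677012825216, 'fy': 306.84677012825216, 'cx': 252.76317738321796, 'cy': 190.4433415217372, 'k1': -0.07623927956406053, 'R': [[0.3029329822901758, 0.9530100582094342, -0.0018539666751767833], [0.9246119934309872, -0.29343361050727546, 0.2428772896510559], [0.23092048381284488, -0.07528974150783894, -0.9700552484159479]], 't': [-0.5734473598356027, -0.02800781217195354, 0.3899643003232116]}
0.15
```

View pics/scene0.png

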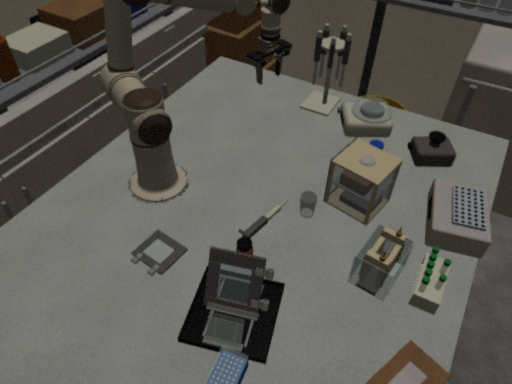

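View pics/top0.png

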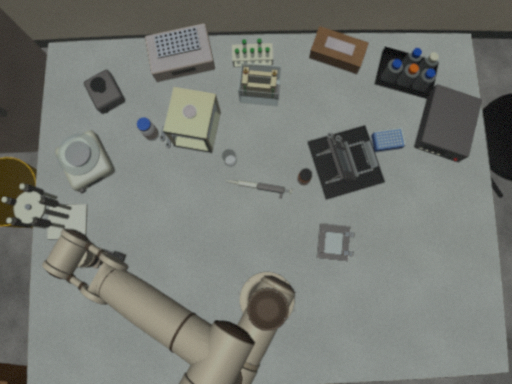

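View pics/wrist0.png

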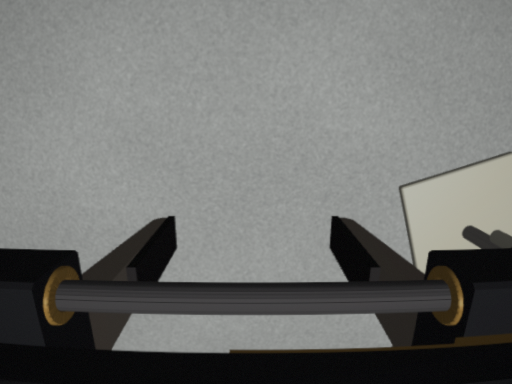

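The scene shows two door-like parts. One leans in the black rack (scene ~(237,280), top ~(350,158)). A smaller one lies flat on the bench (scene ~(158,252), top ~(336,242)). The one in the rack fits, as it is larger and leaning. The cabinet is at top ~(192,118), with the bottle at (147,126) and the beaker at (229,157). I'll check this in enlarged crops.

```bash
cat > h.py <<'E'
import numpy as np, cv2
from scipy.spatial.transform import Rotation as Rn
def K(c): return np.array([[c["fx"],0,c["cx"]],[0,c["fy"],c["cy"]],[0,0,1.]])
def ray(c,uv):
    D=np.array([c["k1"],0,0,0,0.])
    p=cv2.undistortPoints(np.array(uv,float).reshape(-1,1,2),K(c),D).reshape(-1,2)
    d=np.c_[p,np.ones(len(p))]@np.array(c["R"]); o=-np.array(c["R"]).T@np.array(c["t"])
    return o,d/np.linalg.norm(d,axis=1,keepdims=True)
def onz(c,uv,z):
    o,d=ray(c,uv); return o+d*((z-o[2])/d[:,2])[:,None]
def tri(obs):
    A=np.zeros((3,3));b=np.zeros(3);L=[]
    for c,uv in obs:
        o,d=ray(c,[uv]);d=d[0];P=np.eye(3)-np.outer(d,d);A+=P;b+=P@o;L.append((o,P))
    X=np.linalg.solve(A,b); return X,[float(np.linalg.norm(P@(X-o)))*1000 for o,P in L]
def proj(c,X):
    return cv2.projectPoints(np.array(X,float).reshape(-1,1,3),cv2.Rodrigues(np.array(c["R"]))[0],np.array(c["t"]),K(c),np.array([c["k1"],0,0,0,0.]))[0].reshape(-1,2)
E
python3 - <<'E'
import cv2
s=cv2.imread("pics/scene0.png");t=cv2.imread("pics/top0.png")
def crop(im,x0,y0,x1,y1,k,n): cv2.imwrite(n,cv2.resize(im[y0:y1,x0:x1],None,fx=k,fy=k,interpolation=cv2.INTER_CUBIC))
crop(s,120,220,300,370,4,"pics/s_rack.png")
crop(s,290,120,420,220,6,"pics/s_cab.png")
crop(t,290,115,420,215,6,"pics/t_rack.png")
crop(t,130,75,250,175,6,"pics/t_cab.png")
E
```

```text
(no output)
```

View pics/s_rack.png

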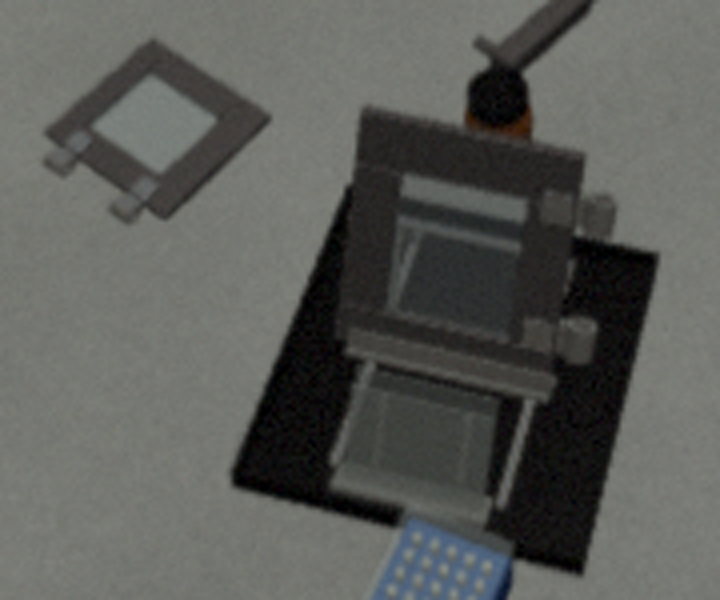

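View pics/s_cab.png

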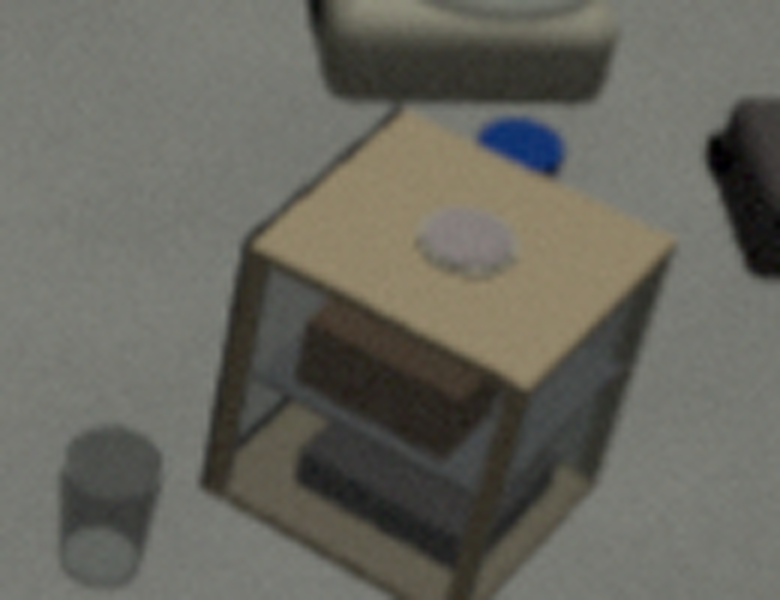

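View pics/t_rack.png

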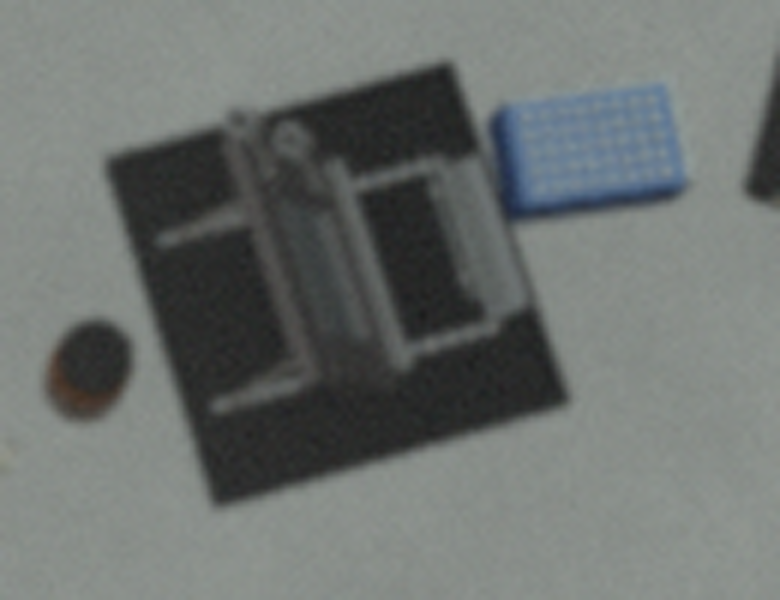

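View pics/t_cab.png

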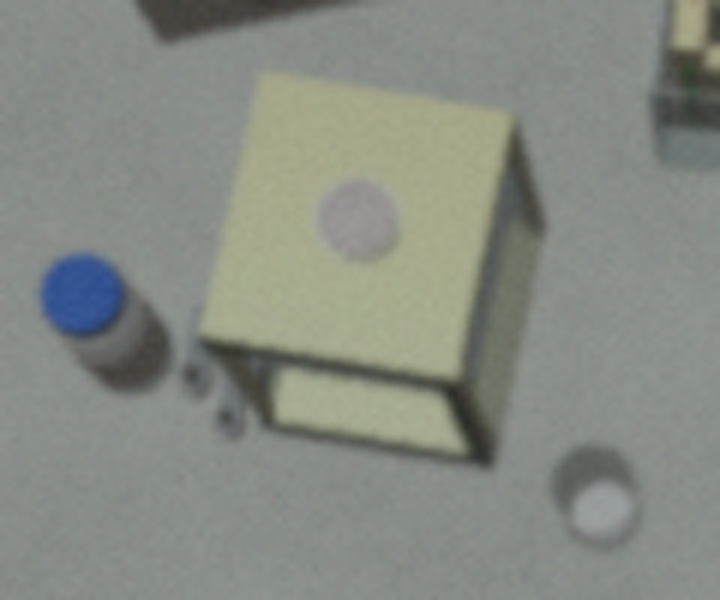

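The crop confirms it. The rack door has a 40 mm top rail and two round knuckles on its right edge, at scene ~(268,273) and (264,304), and it is larger than the flat one. In the top view the pin brackets show at ~(163,138) and ~(168,145). Next come coarse poses from the top and scene views.

```bash
python3 - <<'E'
from workcell import bot
from h import *
np.set_printoptions(precision=4,suppress=True)
s=bot.read_camera("scene");t=bot.read_camera("top");w=bot.read_camera("wrist")
T=lambda x,y,o,k:(o[0]+x/k,o[1]+y/k)
tc=lambda x,y:T(x,y,(130,75),6); tr=lambda x,y:T(x,y,(290,115),6)
sc=lambda x,y:T(x,y,(290,120),6); sr=lambda x,y:T(x,y,(120,220),4)
# cabinet top corners: rear-left(hinge), rear-right, front-right, front-left
print("cab tri")
A=[tri([(t,tc(262,75)),(s,sc(675,243))]),] if 0 else None
for a,b in [((262,75),(673,243)),((513,112),(530,388)),((463,382),(250,245)),((202,338),(403,107))]:
    print(tri([(t,tc(*a)),(s,sc(*b))]), onz(t,[tc(*a)],.208)[0])
# color-based top
for n,c in (("bottle",onz(t,[tc(82,293)],.14)),("beaker",onz(t,[tc(605,510)],0.0)),("lowpin",onz(t,[tc(230,420)],.048)),("highpin",onz(t,[tc(197,378)],.146)),("jar",onz(t,[tr(95,358)],.1))): print(n,c)
print("rack tray rim corners")
for a in [(110,158),(452,65),(568,402),(217,505)]: print(onz(t,[tr(*a)],.022)[0])
print("door top corners tri"); 
# top view: upper-edge ends  knuckle side (235,115)?, free (315,380)
for a,b in [((228,128),(584,155)),((312,375),(362,108))]:
    print(tri([(t,tr(*a)),(s,sr(*b))]))
for n,c in (("t",t),("s",s),("w",w)): print(n,-np.array(c["R"]).T@c["t"])
Rt=Rn.from_rotvec(bot.current_tool_rot()).as_matrix();p=np.array(bot.current_ee_pos())
print("cam in tool",Rt.T@((-np.array(w["R"]).T@w["t"])-p)); print((np.array(w["R"])@Rt).T, Rt)
E
```

```text
cab tri
(array([0.7942, 0.3314, 0.2036]), [2.3863014204062134, 2.3863014204063675]) [0.7899 0.3293 0.208 ]
(array([0.7631, 0.1741, 0.2075]), [2.6616240497339416, 2.661624049733852]) [0.7604 0.1727 0.208 ]
(array([0.5914, 0.2056, 0.2078]), [4.344547614627651, 4.3445476146278414]) [0.5875 0.2033 0.208 ]
(array([0.6226, 0.3643, 0.2094]), [3.429971690859544, 3.429971690859732]) [0.6199 0.3627 0.208 ]
bottle [[0.6745 0.4572 0.14  ]]
beaker [[0.557  0.1335 0.    ]]
lowpin [[0.6138 0.3807 0.048 ]]
highpin [[0.6137 0.3801 0.146 ]]
jar [[ 0.4675 -0.16    0.1   ]]
rack tray rim corners
[ 0.622  -0.1846  0.022 ]
[ 0.6834 -0.4237  0.022 ]
[ 0.4458 -0.4858  0.022 ]
[ 0.3822 -0.2451  0.022 ]
door top corners tri
(array([ 0.5905, -0.2394,  0.1886]), [0.9739380009292378, 0.973938000929164])
(array([ 0.436 , -0.2814,  0.1879]), [0.35716391912851053, 0.35716391912849293])
t [0.1377 0.0086 1.6967]
s [ 0.9077 -0.8956  1.1628]
w [0.1096 0.5678 0.3844]
cam in tool [-0.0005 -0.067  -0.1701]
[[ 1.     -0.0008 -0.0007]
 [ 0.0009  0.97    0.2432]
 [ 0.0005 -0.2432  0.97  ]] [[ 0.302   0.9533 -0.0003]
 [ 0.9533 -0.302  -0.0005]
 [-0.0006 -0.0001 -1.    ]]
```

```bash
cat >> h.py <<'E'
def unit(v): v=np.array(v,float); return v/np.linalg.norm(v)
def door_R(yaw,lean):
    """columns x,y,z of door; yaw = heading of y_d; lean: z_d tilts toward -x_d by lean"""
    y=np.array([np.cos(yaw),np.sin(yaw),0]); up=np.array([0,0,1.]); x0=np.cross(y,up)
    z=np.cos(lean)*up-np.sin(lean)*x0; return np.c_[np.cross(y,z),y,z]
def tool_from_door(D,sgn):   # sgn=+1: tool x = x_d, tool y=-y_d ; -1: tool x=-x_d, tool y=+y_d
    return np.c_[sgn*D[:,0],-sgn*D[:,1],-D[:,2]]
def rv(M): return Rn.from_matrix(M).as_rotvec()
E
python3 - <<'E'
from workcell import bot
from h import *
np.set_printoptions(precision=3,suppress=True)
D=door_R(np.radians(15),np.radians(30)); top=np.array([.513,-.2605,.188])
H=door_R(np.radians(-11.2),0)
pin=np.array([.614,.380,0])
for s in (1,-1):
    print("s",s)
    for b in (-.039,.1,.14,.2):
        g=top+D[:,1]*.005+D[:,2]*b
        print(" rack",b,g,bot.inverse_kinematics(g,rv(tool_from_door(D,s))))
    for yaw in (-11.2,15,-30):
      H=door_R(np.radians(yaw),0)
      for zz in (.161,.22,.30):
        g=pin-H[:,1]*.091+[0,0,zz]
        print(" hang",yaw,zz,g,bot.inverse_kinematics(g,rv(tool_from_door(H,s))))
E
```

```text
s 1
 rack -0.039 [ 0.523 -0.278  0.154] [-0.493  0.063  1.916 -0.505  0.852  1.093]
 rack 0.1 [ 0.505 -0.211  0.275] [-0.379 -0.143  1.867 -0.459  1.129  1.068]
 rack 0.14 [ 0.5   -0.192  0.309] [-0.343 -0.183  1.834 -0.455  1.211  1.069]
 rack 0.2 [ 0.492 -0.163  0.361] [-0.285 -0.225  1.769 -0.455  1.332  1.073]
 hang -11.2 0.161 [0.525 0.398 0.161] [ 0.465  0.411  1.397 -0.     1.333  2.232]
 hang -11.2 0.22 [0.525 0.398 0.22 ] [ 0.465  0.369  1.334 -0.     1.439  2.232]
 hang -11.2 0.3 [0.525 0.398 0.3  ] [ 0.465  0.337  1.218 -0.     1.586  2.232]
 hang 15 0.161 [0.526 0.356 0.161] [ 0.406  0.354  1.471 -0.     1.317  1.715]
 hang 15 0.22 [0.526 0.356 0.22 ] [ 0.406  0.31   1.408 -0.     1.424  1.715]
 hang 15 0.3 [0.526 0.356 0.3  ] [ 0.406  0.275  1.294 -0.     1.572  1.715]
 hang -30 0.161 [0.535 0.425 0.161] [0.495 0.475 1.312 0.    1.355 2.59 ]
 hang -30 0.22 [0.535 0.425 0.22 ] [0.495 0.435 1.248 0.    1.458 2.59 ]
 hang -30 0.3 [0.535 0.425 0.3  ] [0.495 0.407 1.13  0.    1.605 2.59 ]
s -1
 rack -0.039 [ 0.523 -0.278  0.154] [-0.493  0.063  1.916 -0.505  0.852 -2.049]
 ra
[... 242 characters left out ...]
.161 [0.525 0.398 0.161] [ 0.465  0.411  1.397 -0.     1.333 -0.91 ]
 hang -11.2 0.22 [0.525 0.398 0.22 ] [ 0.465  0.369  1.334 -0.     1.439 -0.91 ]
 hang -11.2 0.3 [0.525 0.398 0.3  ] [ 0.465  0.337  1.218 -0.     1.586 -0.91 ]
 hang 15 0.161 [0.526 0.356 0.161] [ 0.406  0.354  1.471 -0.     1.317 -1.427]
 hang 15 0.22 [0.526 0.356 0.22 ] [ 0.406  0.31   1.408 -0.     1.424 -1.427]
 hang 15 0.3 [0.526 0.356 0.3  ] [ 0.406  0.275  1.294 -0.     1.572 -1.427]
 hang -30 0.161 [0.535 0.425 0.161] [ 0.495  0.475  1.312  0.     1.355 -0.552]
 hang -30 0.22 [0.535 0.425 0.22 ] [ 0.495  0.435  1.248  0.     1.458 -0.552]
 hang -30 0.3 [0.535 0.425 0.3  ] [ 0.495  0.407  1.13   0.     1.605 -0.552]
```

```bash
python3 - <<'E'
from workcell import bot
from h import *
import pickle
H=door_R(np.radians(-11.2),0);M=rv(tool_from_door(H,1)); pin=np.array([.614,.380,0])
bot.goto(pin+H@[-.03,-.01,.31],M)
a=bot.read_camera("wrist"); bot.line_to(pin+H@[.05,-.03,.31],M,max_speed=.15); b=bot.read_camera("wrist")
pickle.dump((a,b),open("pinviews.pkl","wb"))
cv2.imwrite("pics/pa.png",a["pixels"]);cv2.imwrite("pics/pb.png",b["pixels"])
print(bot.current_clock(),bot.current_ee_pos(),proj(a,[pin+[0,0,.17],pin+[0,0,.072]]),proj(b,[pin+[0,0,.17],pin+[0,0,.072]]))
E
```

```text
3.1667 [0.57494386 0.33749061 0.30991217] [[281.76195066 172.26492135]
 [275.01139445 158.77967855]] [[203.50316502 153.4295383 ]
 [215.06318072 144.27077159]]
```

View pics/pa.png

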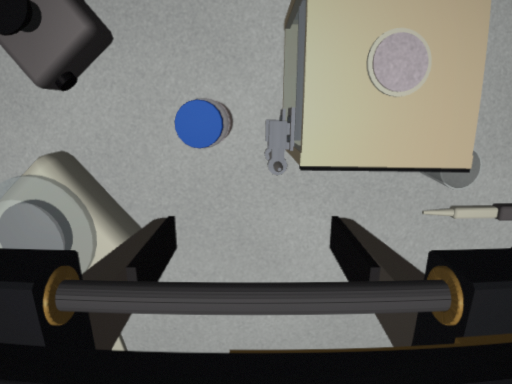

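View pics/pb.png

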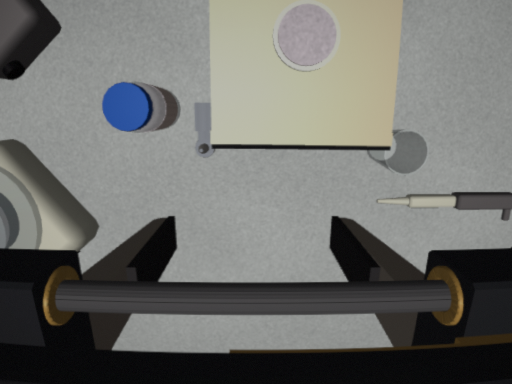

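View A shows the upper bracket and pin at ~(278,166). View B shows it at ~(204,149), with the lower bracket partly hidden beneath. The blue-capped bottle is at (200,123) in A. I'll enlarge both.

```bash
python3 - <<'E'
import cv2,numpy as np
a=cv2.imread("pics/pa.png")[110:190,240:320];b=cv2.imread("pics/pb.png")[95:175,170:250]
cv2.imwrite("pics/pab.png",np.hstack([cv2.resize(i,None,fx=5,fy=5,interpolation=cv2.INTER_CUBIC) for i in (a,b)]))
E
```

```text
(no output)
```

View pics/pab.png

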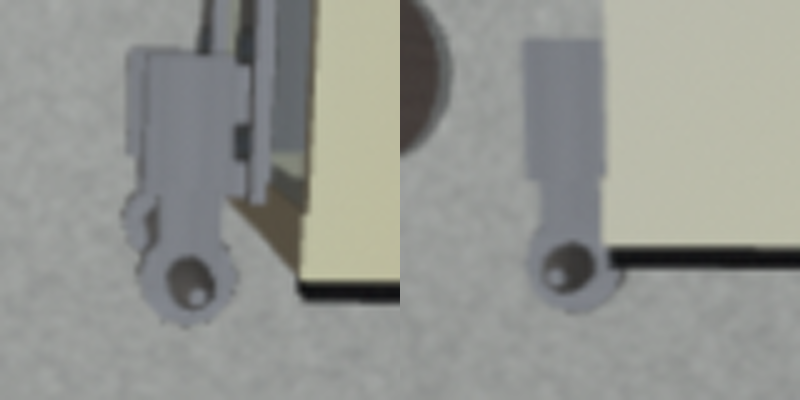

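```bash
python3 - <<'E'
from h import *
import pickle
np.set_printoptions(precision=4,suppress=True)
a,b=pickle.load(open("pinviews.pkl","rb"))
t=tri([(a,(279.2,169.0)),(b,(200.8,149.6))]);print("tip",t, onz(a,[(279.2,169.0)],.17),onz(b,[(200.8,149.6)],.17))
print("disc",tri([(a,(277.2,165.0)),(b,(204.4,147.6))]),onz(a,[(277.2,165)],.146),onz(b,[(204.4,147.6)],.146))
# cabinet front top edge: subpixel via mask of cream
for n,c in (("a",a),("b",b)):
    im=c["pixels"].astype(int); m=((im[...,2]-im[...,0])>15)&(im[...,1]>130)
    m=m.astype(np.uint8); cnt=max(cv2.findContours(m,0,1)[0],key=cv2.contourArea)
    pts=[]
    x0,y0,w,h=cv2.boundingRect(cnt)
    for x in range(x0+15,x0+w-20):
        col=np.where(m[:,x])[0]; pts.append((x,col.max()+.5))
    P=onz(c,pts,.208); f=np.polyfit(P[:,1],P[:,0],1); print(n,(x0,y0,w,h),"yaw of y_c from +y deg (neg of cabinet yaw)",np.degrees(np.arctan(f[0])), "x at y=.38",np.polyval(f,.38), np.std(P[:,0]-np.polyval(f,P[:,1])))
    # perpendicular distance tip->front line
    X=t[0]; print("front dist",(np.polyval(f,X[1])-X[0])*np.cos(np.arctan(f[0])))
E
```

```text
tip (array([0.6181, 0.3819, 0.1701]), [0.25184138880056656, 0.2518413888002596]) [[0.6179 0.382  0.17  ]] [[0.6183 0.3818 0.17  ]]
disc (array([0.6178, 0.3821, 0.1449]), [0.08860480800788464, 0.08860480800808689]) [[0.6181 0.3821 0.146 ]] [[0.6178 0.382  0.146 ]]
a (300, 0, 191, 168) yaw of y_c from +y deg (neg of cabinet yaw) 33.65357016707521 x at y=.38 0.6578302478295096 0.018170475602046342
front dist 0.03411281634793056
b (210, 0, 193, 146) yaw of y_c from +y deg (neg of cabinet yaw) 15.39089743939946 x at y=.38 0.632739513038567 0.008891593591502347
front dist 0.014607364656120756
```

```bash
python3 - <<'E'
from h import *
import pickle
a,b=pickle.load(open("pinviews.pkl","rb"))
for c,r in ((a,(310,460)),(b,(222,380))):
    g=cv2.cvtColor(c["pixels"],6).astype(float); pts=[]
    for x in range(*r):
        col=g[125:180,x]; d=np.diff(col); j=np.argmin(d); 
        w=np.clip(-d[max(0,j-2):j+3],0,None); pts.append((x,125+max(0,j-2)+.5+(w*np.arange(len(w))).sum()/w.sum()))
    P=onz(c,pts,.208); vx,vy,x0,y0=cv2.fitLine(P[:,:2].astype(np.float32),cv2.DIST_HUBER,0,.001,.001).ravel()
    if vy<0: vx,vy=-vx,-vy
    n=np.array([vy,-vx]); e=(P[:,:2]-[x0,y0])@n
    print(pts[0],pts[-1],np.degrees(np.arctan2(vx,vy)),np.std(e),"dist",(np.array([x0,y0])-[.6181,.3819])@n)
E
```

```text
(310, np.float64(165.9156626506024)) (459, np.float64(168.00335570469798)) 11.711155 8.413878197620802e-05 dist 0.009511467956374297
(222, np.float64(143.96987951807228)) (379, np.float64(145.8375796178344)) 11.736933 7.344953471440121e-05 dist 0.009657911862295107
```

Pin axis: (0.6181, 0.3819), with the tip measured at z=0.170, which agrees with the text. Cabinet yaw is −11.7°. Now the door views.

```bash
python3 - <<'E'
from workcell import bot
from h import *
import pickle
D=door_R(np.radians(15),np.radians(30)); top=np.array([.513,-.2605,.188]);M=rv(tool_from_door(D,1))
bot.goto(top+D@[-.03,-.02,.12],M)
a=bot.read_camera("wrist"); bot.line_to(top+D@[.03,-.02,.12],M,max_speed=.15); b=bot.read_camera("wrist")
pickle.dump((a,b),open("doorviews.pkl","wb"))
cv2.imwrite("pics/da.png",a["pixels"]);cv2.imwrite("pics/db.png",b["pixels"])
print(bot.current_clock(),bot.current_ee_pos(),-np.array(a["R"]).T@a["t"])
E
```

```text
5.7083 [ 0.48457612 -0.23206687  0.30601498] [ 0.51592338 -0.0833272   0.4247978 ]
```

View pics/da.png

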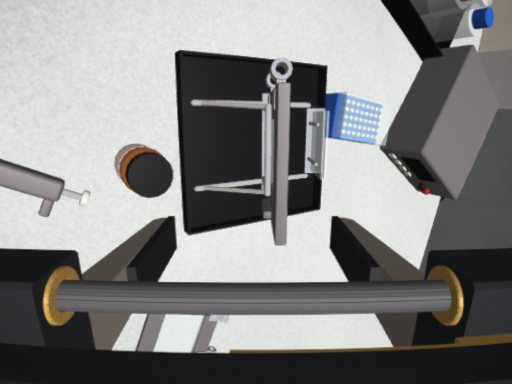

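View pics/db.png

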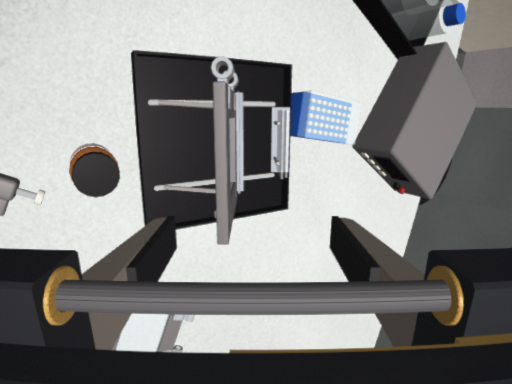

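View A shows the door's top edge from ~(282,83) to ~(280,243) and the upper knuckle ring at (281,69). In B the edge runs ~(221,82) to (223,242) and the ring is at (223,67). I'll enlarge these.

```bash
python3 - <<'E'
import cv2,numpy as np
A=cv2.imread("pics/da.png");B=cv2.imread("pics/db.png")
f=lambda i:cv2.resize(i,None,fx=7,fy=7,interpolation=cv2.INTER_CUBIC)
cv2.imwrite("pics/dk.png",np.vstack([np.hstack([f(A[50:92,258:308]),f(B[50:92,200:250])]),np.hstack([f(A[210:252,258:308]),f(B[210:252,200:250])])]))
E
```

```text
(no output)
```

View pics/dk.png

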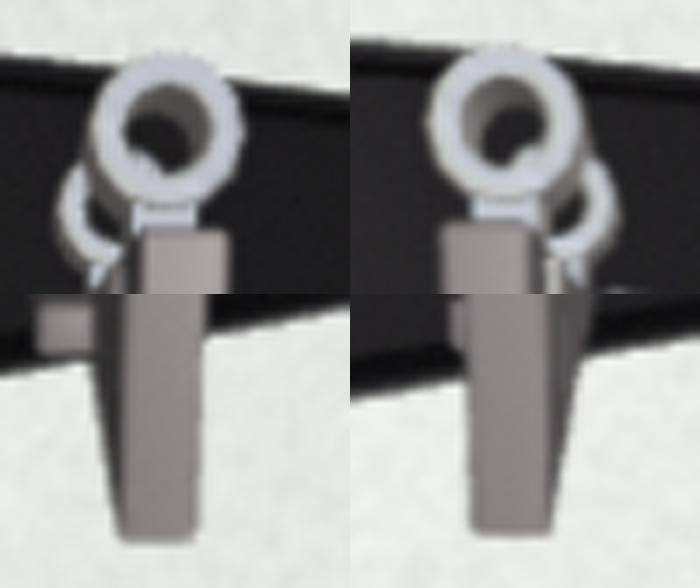

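```bash
python3 - <<'E'
from workcell import bot
from h import *
import pickle
np.set_printoptions(precision=4,suppress=True)
a,b=pickle.load(open("doorviews.pkl","rb"))
k,e1=tri([(a,(281.4,68.0)),(b,(221.7,67.0))]); p,e2=tri([(a,(284.1,82.4)),(b,(219.1,81.3))]); f,e3=tri([(a,(280.1,244.9)),(b,(222.6,244.0))])
print("knuckle top",k,e1,"edge k",p,e2,"edge free",f,e3)
y=p-f; print("len",np.linalg.norm(y),"yaw",np.degrees(np.arctan2(y[1],y[0])),"elev",np.degrees(np.arcsin(y[2]/np.linalg.norm(y))), "mid",(p+f)/2)
# knuckle in door frame
for yaw in (14.,15.,16.):
  D=door_R(np.radians(yaw),np.radians(30)); print(yaw,D.T@(k-(p+f)/2)*1000, "expect 0,96,-28")
E
```

```text
knuckle top [ 0.6078 -0.2508  0.161 ] [0.016233602044924016, 0.016233602044969788] edge k [ 0.5882 -0.2414  0.1857] [0.061449366243378954, 0.06144936624340037] edge free [ 0.4342 -0.2819  0.1857] [0.2161925101056617, 0.21619251010567617]
len 0.15921017827656195 yaw 14.752574461713689 elev 0.0049533143863216295 mid [ 0.5112 -0.2617  0.1857]
14.0 [ -1.2751  96.4173 -27.8024] expect 0,96,-28
15.0 [  0.1805  96.1793 -28.6428] expect 0,96,-28
16.0 [  1.6322  95.912  -29.481 ] expect 0,96,-28
```

The door's top edge measures 159 mm long at yaw 14.8°, lean 30°, and the knuckle sits at (0, 96, −28) mm in the door frame, as described. Now grasp the top rail and draw the door out along its height.

```bash
python3 - <<'E'
from workcell import bot
from h import *
import pickle
np.set_printoptions(precision=4,suppress=True)
D=door_R(np.radians(14.8),np.radians(30)); top=np.array([.5112,-.2617,.1857]);M=rv(tool_from_door(D,1))
bot.set_gripper(.6,40)
bot.line_to(top+D@[0,.008,.05],M,max_speed=.15)
bot.line_to(top+D@[0,.008,-.036],M,max_speed=.08)
print("F",np.array(bot.current_contact_force()),bot.current_clock())
for n in ("scene","top"): cv2.imwrite(f"pics/g_{n}.png",bot.read_camera(n)["pixels"])
bot.set_gripper(0,40)
print("grip",bot.current_opening()*92,"F",np.array(bot.current_contact_force()))
bot.line_to(top+D@[0,.008,-.036+.02],M,max_speed=.05)
print("F",np.array(bot.current_contact_force()),bot.current_clock(),np.array(bot.current_ee_pos())-(top+D@[0,.008,-.016]))
c=bot.read_camera("wrist"); cv2.imwrite("pics/g_w.png",c["pixels"])
s=cv2.imread("pics/g_scene.png")[200:360,160:330]
s2=bot.read_camera("scene")["pixels"][200:360,160:330]
f=lambda i:cv2.resize(i,None,fx=2.3,fy=3); cv2.imwrite("pics/g1.png",np.hstack([f(s),f(s2)]))
E
```

```text
F [-0.1365 -0.4038 -0.0013] 8.325
grip 11.804228320249528 F [-0.6271  2.4838  0.4177]
F [-0.0623 -0.9553 -3.7847] 9.7 [-0.      0.0002  0.0001]
```

View pics/g1.png

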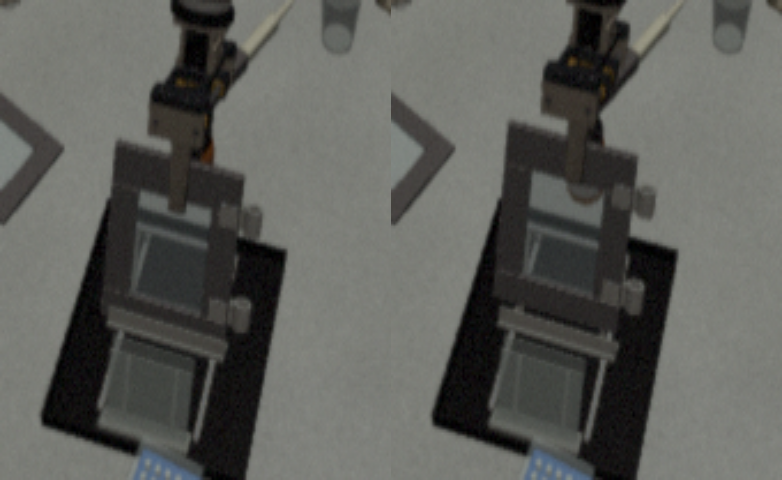

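The grip holds: opening 11.8 mm, load −3.8 N, about the door's weight, and the foot is clear of the ledge. I'll draw it fully out, bring it upright and check it in hand.

```bash
python3 - <<'E'
from workcell import bot
from h import *
np.set_printoptions(precision=4,suppress=True)
D=door_R(np.radians(14.8),np.radians(30)); top=np.array([.5112,-.2617,.1857]);M=rv(tool_from_door(D,1))
bot.line_to(top+D@[0,.008,.104],M,max_speed=.12)
print("F",np.array(bot.current_contact_force()),bot.current_clock(),bot.current_ee_pos())
U=door_R(np.radians(14.8),0)
bot.goto([.47,-.12,.33],rv(tool_from_door(U,1)))
print("F",np.array(bot.current_contact_force()),bot.current_clock())
H=door_R(np.radians(-11.72),0)
pin=np.array([.6181,.3819,0])
bot.goto(pin+H@[0,-.088-.07,.30],rv(tool_from_door(H,1)))
print("F",np.array(bot.current_contact_force()),bot.current_clock(),bot.current_joints())
import pickle; V={n:bot.read_camera(n) for n in ("scene","top","wrist")}; pickle.dump(V,open("carry.pkl","wb"))
f=lambda i:cv2.resize(i,None,fx=3,fy=3,interpolation=cv2.INTER_CUBIC)
cv2.imwrite("pics/c_top.png",f(V["top"]["pixels"][60:230,110:340]))
cv2.imwrite("pics/c_sc.png",f(V["scene"]["pixels"][40:230,200:440]))
cv2.imwrite("pics/c_w.png",V["wrist"]["pixels"])
E
```

```text
F [ 0.333  -1.4121 -2.7387] 10.95 [ 0.5052 -0.2094  0.2747]
F [-0.8505 -0.4451 -6.1642] 11.475
F [-0.4876 -0.3119 -4.0685] 13.4083 [ 0.5338  0.2378  1.3391 -0.0006  1.5648  2.3101]
```

View pics/c_top.png

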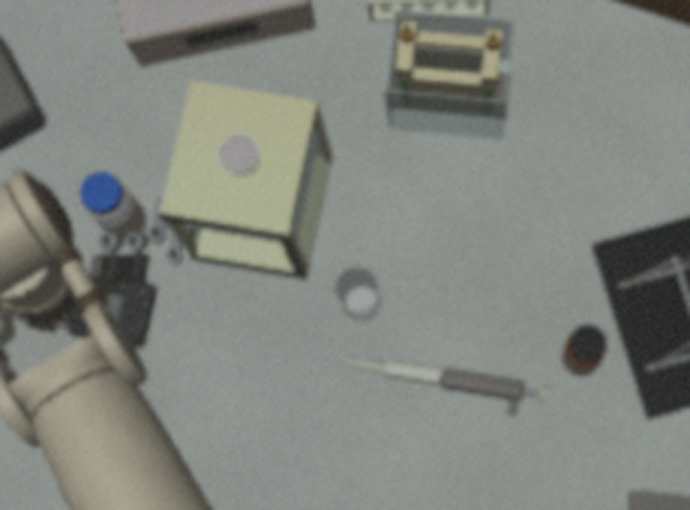

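View pics/c_sc.png

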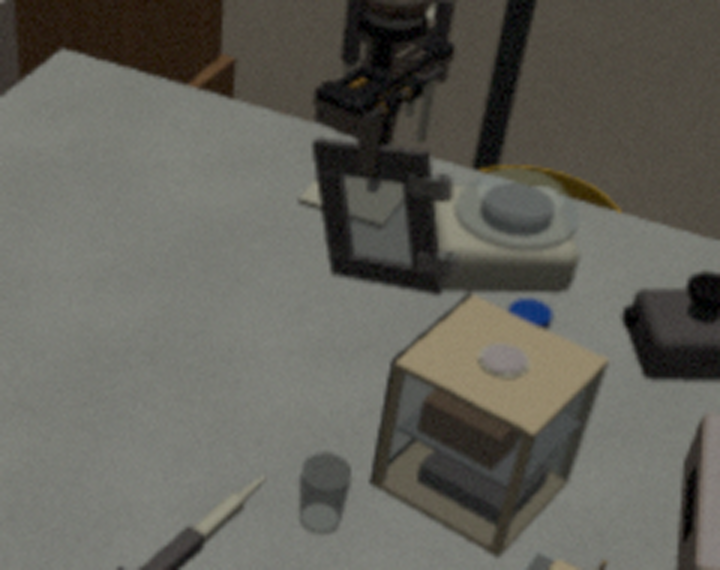

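View pics/c_w.png

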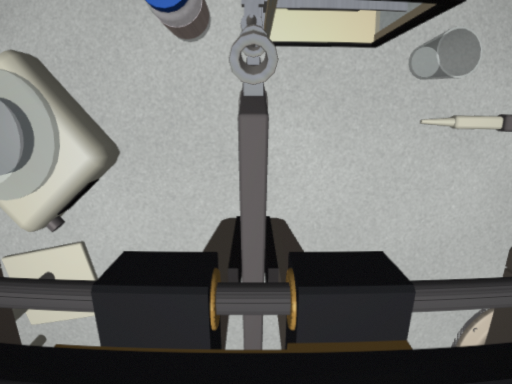

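The wrist view shows the upper knuckle ring in hand at (253,57), the lower one just behind it, and the pins ahead. The scene view shows the door hanging upright. I'll measure the in-hand knuckle pose.

```bash
python3 - <<'E'
from h import *
import pickle
V=pickle.load(open("carry.pkl","rb"));w=V["wrist"]
i=w["pixels"][0:110,205:305]; cv2.imwrite("pics/cw2.png",cv2.resize(i,None,fx=5.4,fy=5.4,interpolation=cv2.INTER_CUBIC))
E
```

```text
(no output)
```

View pics/cw2.png

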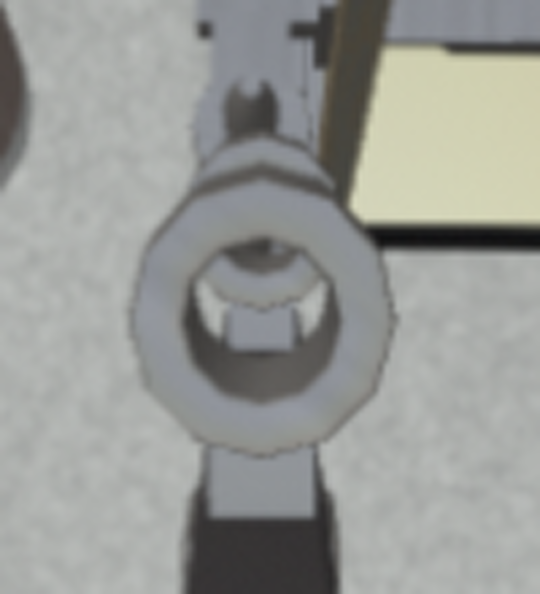

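```bash
python3 - <<'E'
from workcell import bot
from h import *
import pickle
np.set_printoptions(precision=4,suppress=True)
w=pickle.load(open("carry.pkl","rb"))["wrist"]
H=door_R(np.radians(-11.72),0); T=np.array(bot.current_ee_pos()); print(T, "rot err",(Rn.from_rotvec(bot.current_tool_rot()).inv()*Rn.from_matrix(tool_from_door(H,1))).as_rotvec())
up=T+H@[0,.088,.008]; lo=T+H@[0,.088,-.090]
print("expected px",proj(w,[up,lo]))
for px,z,e in (((253.2,58.5),up[2],up),((253.1,40.7),lo[2],lo)):
    X=onz(w,[px],z)[0]; print("meas-exp in door axes mm",H.T@(X-e)*1000)
E
```

```text
[0.464  0.4132 0.3001] rot err [-0.0004  0.0001 -0.0013]
expected px [[251.096   75.2492]
 [251.6843  90.2517]]
meas-exp in door axes mm [1.0762 8.0579 0.    ]
meas-exp in door axes mm [ 1.2356 38.2246  0.    ]
```

The in-hand check disagrees with the planned pose. The lower ring appears at row ~41 instead of 90 and the upper ring looks bigger, so the door has pitched about 17° in the grip, knuckle side up. I'll firm up the grip, measure the pitch and correct it with a tool tilt.

```bash
python3 - <<'E'
from workcell import bot
from h import *
import pickle
bot.set_gripper(0,60)
V={n:bot.read_camera(n) for n in ("scene","wrist")}; pickle.dump(V,open("carry2.pkl","wb"))
g=lambda i,k:cv2.resize(i,None,fx=k,fy=k,interpolation=cv2.INTER_CUBIC)
cv2.imwrite("pics/e_s.png",g(V["scene"]["pixels"][75:145,295:365],8)); 
im=V["wrist"]["pixels"][75:255,210:300]; cv2.imwrite("pics/e_w.png",cv2.convertScaleAbs(g(im,3.3),alpha=1.8))
E
```

```text
(no output)
```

View pics/e_s.png

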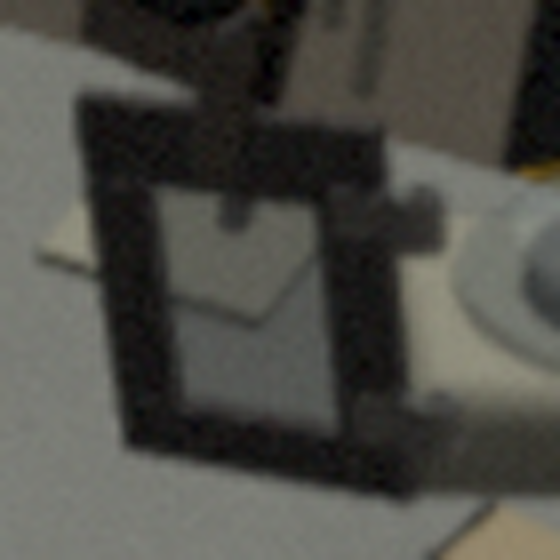

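View pics/e_w.png

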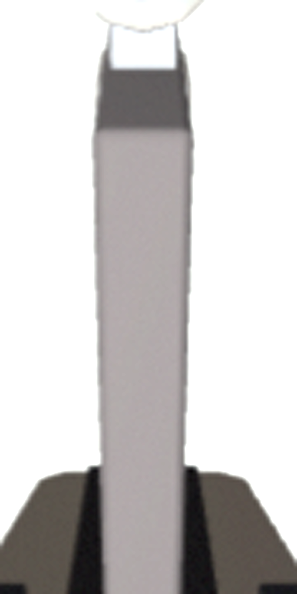

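```bash
cat >> h.py <<'E'
from scipy.optimize import least_squares
GP=np.array([0,.008,-.017])   # grasp point in door coords rel. top mid
def door_in_tool(p):
    """p=th,dx,dy,dz : returns func mapping door(top-mid) pts -> coordinates in 'H-like' tool-aligned door axes rel. TCP"""
    th,dx,dy,dz=p; c,s=np.cos(th),np.sin(th); Rx=np.array([[1,0,0],[0,c,-s],[0,s,c]])
    return lambda P:(np.atleast_2d(P)-GP)@Rx.T+np.array([dx,dy,dz])+[0,0,.019]
E
python3 - <<'E'
from workcell import bot
from h import *
import pickle
np.set_printoptions(precision=4,suppress=True)
V=pickle.load(open("carry2.pkl","rb"));w=V["wrist"];s=V["scene"]
T=np.array(bot.current_ee_pos()); Rt=Rn.from_rotvec(bot.current_tool_rot()).as_matrix(); A=Rt@np.diag([1,-1,-1.])
W=np.array([[0,96,-28],[0,96,-126],[0,80,0]])/1e3; Wp=np.array([[253.2,58.5],[253.1,40.7],[252.7,114.0]])
S=np.array([[6,-80,0],[6,80,0],[6,-80,-180],[6,80,-180]])/1e3; Sp=np.array([[304.6,86.7],[342.4,90.8],[310.2,130.4],[351.1,136.7]])
def rs(p,use):
    f=door_in_tool(p); o=[]
    if 'w' in use: 
        o.append((proj(w,T+f(W)@A.T)-Wp).ravel()/.7)
        e=proj(w,T+f(np.array([[-11,96,-28],[11,96,-28],[-6,80,0],[6,80,0]])/1e3)@A.T); o.append(np.array([e[1,0]-e[0,0]-49.4,e[3,0]-e[2,0]-28.8]))
    if 's' in use:o.append((proj(s,T+f(S)@A.T)-Sp).ravel()/1.0)
    return np.concatenate(o)
for u in ("w","s","ws"):
    r=least_squares(rs,[.25,0,0,0],args=(u,)); cov=np.linalg.inv(r.jac.T@r.jac)
    print(u,np.degrees(r.x[0]),r.x[1:]*1000,"sd",np.degrees(cov[0,0]**.5),np.sqrt(np.diag(cov))[1:]*1000); print(r.fun)
E
```

```text
w 17.144918517878818 [ 0.8113  5.3035 -8.4794] sd 0.31089354896502136 [0.1898 0.2882 2.1468]
[-0.3447  1.4497 -0.429  -0.4749  0.5314 -1.0031  0.131   2.0972]
s 17.819245393559573 [ 8.5399 17.2752  9.4539] sd 0.9624938909437829 [19.7161 11.2991 15.0151]
[ 0.2013 -0.4925  0.5719 -1.158   1.9702  0.9352 -2.6553  0.854 ]
ws 16.940719143422623 [ 0.7382  4.9956 -4.8691] sd 0.24917978287758924 [0.1848 0.2267 1.4094]
[-0.5745  0.4363 -0.5711 -0.7323  0.272  -0.3752  1.3075  2.9668 -1.6205
  0.5795 -1.7937  0.6347 -0.4059  1.3307 -5.5997  1.798 ]
```

Both views agree on about 17° of pitch. I'll tilt the tool to bring the door upright, slowly, then re-measure.

```bash
cat >> h.py <<'E'
PIN=np.array([.6181,.3819,0]); HY=np.radians(-11.72)
def tool_pose(p,yaw,kn,dth=0.):
    """tool pos+rotvec putting door upright at heading yaw with the knuckle axis low end (door coords 0,96,-152 rel top mid) at kn"""
    H=door_R(yaw,0); th=p[0]+dth; c,s=np.cos(-th),np.sin(-th); A=H@np.array([[1,0,0],[0,c,-s],[0,s,c]])
    loc=door_in_tool(p)(np.array([0,.096,-.152]))[0]
    return np.array(kn)-A@loc, rv(A@np.diag([1,-1,-1.]))
E
python3 - <<'E'
from workcell import bot
from h import *
import pickle
np.set_printoptions(precision=4,suppress=True)
p=[np.radians(17.1),.0008,.0051,-.005]
H=door_R(HY,0)
pos,r=tool_pose(p,HY,PIN+H@[0,-.07,.048+.10]); print(pos, bot.inverse_kinematics(pos,r))
print(tool_pose(p,HY,PIN+[0,0,.048])[0],bot.inverse_kinematics(*tool_pose(p,HY,PIN+[0,0,.048])))
bot.line_to(pos,r,max_speed=.03)
print(bot.current_clock(),np.array(bot.current_contact_force()))
V={n:bot.read_camera(n) for n in ("scene","wrist","top")}; pickle.dump(V,open("carry3.pkl","wb"))
g=lambda i,k:cv2.resize(i,None,fx=k,fy=k,interpolation=cv2.INTER_CUBIC)
cv2.imwrite("pics/i_s.png",g(V["scene"]["pixels"][75:155,290:370],7)); cv2.imwrite("pics/i_w.png",V["wrist"]["pixels"])
cv2.imwrite("pics/i_w2.png",g(V["wrist"]["pixels"][0:140,200:310],4.2)); cv2.imwrite("pics/i_t.png",g(V["top"]["pixels"][110:180,120:220],7))
E
```

```text
[0.4548 0.4166 0.2711] [0.4497 0.399  1.2234 0.183  1.7555 2.2373]
[0.5233 0.4024 0.1711] [0.3904 0.5864 1.1652 0.1659 1.6385 2.1562]
15.0333 [ 0.0335  0.317  -3.1923]
```

View pics/i_s.png

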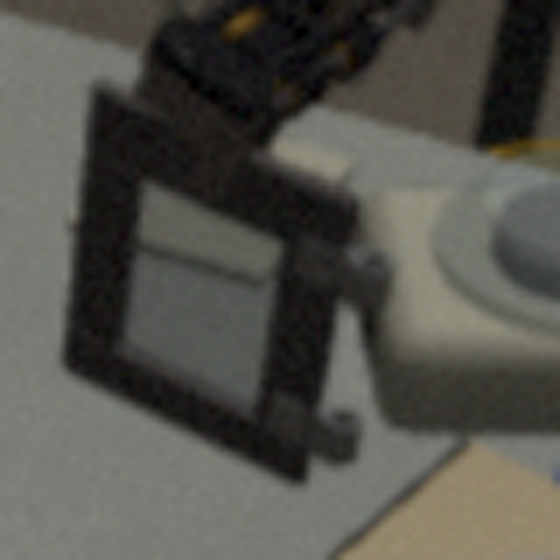

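View pics/i_w2.png

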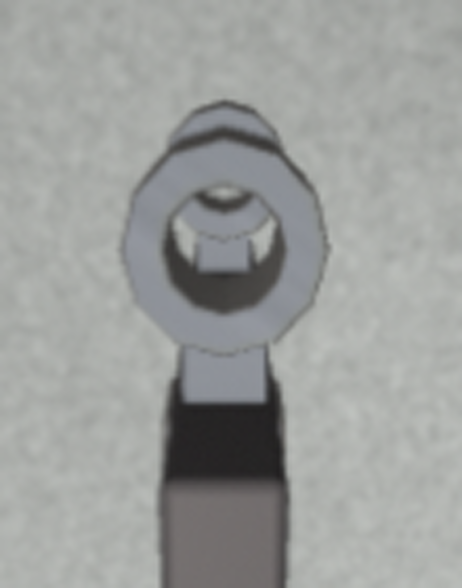

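View pics/i_t.png

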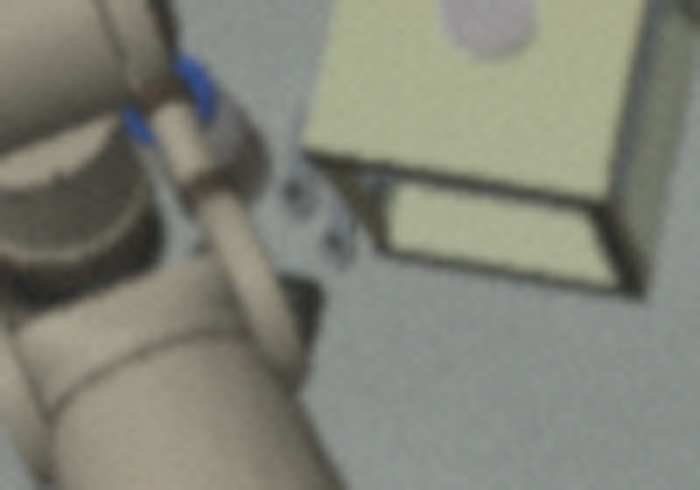

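```bash
python3 - <<'E'
from workcell import bot
from h import *
import pickle
np.set_printoptions(precision=4,suppress=True)
V=pickle.load(open("carry3.pkl","rb"));w=V["wrist"];s=V["scene"]
T=np.array(bot.current_ee_pos()); Rt=Rn.from_rotvec(bot.current_tool_rot()).as_matrix(); A=Rt@np.diag([1,-1,-1.])
W=np.array([[0,96,-28],[0,96,-126],[0,80,0]])/1e3; Wp=np.array([[253.2,58.3],[253.2,40.3],[252.9,114.4]])
S=np.array([[6,-80,0],[6,80,0],[6,-80,-180],[6,80,-180]])/1e3; Sp=np.array([[303.1,87.1],[340.6,103.6],[299.3,126.7],[332.9,143.9]])
def rs(p,use):
    f=door_in_tool(p[:4]); o=[]
    if 'w' in use: 
        o.append((proj(w,T+f(W)@A.T)-Wp).ravel()/.7)
        e=proj(w,T+f(np.array([[-11,96,-28],[11,96,-28],[-6,80,0],[6,80,0]])/1e3)@A.T); o.append(np.array([e[1,0]-e[0,0]-49.2,e[3,0]-e[2,0]-29.5]))
    if 's' in use:o.append((proj(s,T+f(S)@A.T)+p[4:6]-Sp).ravel()/1.0)
    return np.concatenate(o)
for u in ("w","ws"):
    r=least_squares(rs,[.25,0,0,0,0,0],args=(u,)); cov=np.linalg.pinv(r.jac.T@r.jac)
    print(u,np.degrees(r.x[0]),r.x[1:4]*1000,r.x[4:],"sd",np.degrees(cov[0,0]**.5),np.sqrt(np.diag(cov))[1:]*1000); print(r.fun)
# scene angles only: direction of side edges, given A: vary theta
d=lambda P:np.degrees(np.arctan2(*(P[1]-P[0])[::-1]))
for th in (14,15,16,17,18,19,20):
    f=door_in_tool([np.radians(th),.0008,.005,-.005]); q=proj(s,T+f(S)@A.T)
    print(th,[round(d(q[[i,j]])-d(Sp[[i,j]]),2) for i,j in ((0,1),(2,3),(0,2),(1,3))],(q.mean(0)-Sp.mean(0)))
E
```

```text
w 17.254339762475077 [ 0.6906  5.072  -7.4855] [0. 0.] sd 0.30970002072545794 [0.1886 0.2859 2.121  0.     0.    ]
[-0.1901  1.5566 -0.3974 -0.4922  0.3786 -1.0878  0.6343  1.6006]
ws 17.22699119458812 [ 0.6905  5.0628 -7.4034] [ 1.3458 -1.5853] sd 0.29671877789790463 [  0.1885   0.2819   2.0748 515.5415 677.6774]
[-0.1906  1.5399 -0.3976 -0.408   0.3781 -1.1212  0.6486  1.6143  0.1367
 -0.3704 -0.3295 -0.3171 -0.0894  0.4306  0.2822  0.2568]
14 [np.float64(3.27), np.float64(2.15), np.float64(3.34), np.float64(2.44)] [-2.0289  0.5828]
15 [np.float64(2.36), np.float64(1.33), np.float64(2.36), np.float64(1.38)] [-1.7571  0.761 ]
16 [np.float64(1.44), np.float64(0.51), np.float64(1.4), np.float64(0.32)] [-1.4838  0.9348]
17 [np.float64(0.51), np.float64(-0.33), np.float64(0.44), np.float64(-0.73)] [-1.2089  1.1041]
18 [np.float64(-0.43), np.float64(-1.17), np.float64(-0.51), np.float64(-1.76)] [-0.9326  1.2689]
19 [np.float64(-1.37), np.float64(-2.02), np.float64(-1.44), np.float64(-2.79)] [-0.6548  1.429 ]
20 [np.float64(-2.33), np.float64(-2.87), np.float64(-2.37), np.float64(-3.8)] [-0.3758  1.5845]
```

Wrist and scene both put the pitch at 17.1 ± 0.3°, so the door is now upright. Next, go down to about 42 mm above hung height, move in over the pins, and look through the bore.

```bash
echo 'P=[np.radians(17.15),.0007,.0051,-.0062]' >> h.py; python3 - <<'E'
from workcell import bot
from h import *
import pickle
np.set_printoptions(precision=4,suppress=True)
H=door_R(HY,0)
for off,h,v in ((-.07,.100,.05),(-.07,.042,.08),(-.02,.042,.06),(0,.042,.03)):
    bot.line_to(*tool_pose(P,HY,PIN+H@[0,off,.048+h]),max_speed=v)
    F=np.array(bot.current_contact_force()); print(off,h,F,bot.current_clock())
    if abs(F[0])+abs(F[1])>6: break
V={n:bot.read_camera(n) for n in ("scene","wrist","top")}; pickle.dump(V,open("in.pkl","wb"))
g=lambda i,k:cv2.resize(i,None,fx=k,fy=k,interpolation=cv2.INTER_CUBIC)
cv2.imwrite("pics/j_s.png",g(V["scene"]["pixels"][80:230,290:430],4)); cv2.imwrite("pics/j_w2.png",g(V["wrist"]["pixels"][0:120,200:310],5)); 
E
```

```text
-0.07 0.1 [-0.5668  0.1987 -4.4869] 15.4333
-0.07 0.042 [ 0.4885  0.4622 -3.4953] 16.3083
-0.02 0.042 [ 0.4893  0.0978 -3.8087] 17.2917
0 0.042 [ 0.3509 -0.4628 -3.4771] 18.1083
```

View pics/j_s.png

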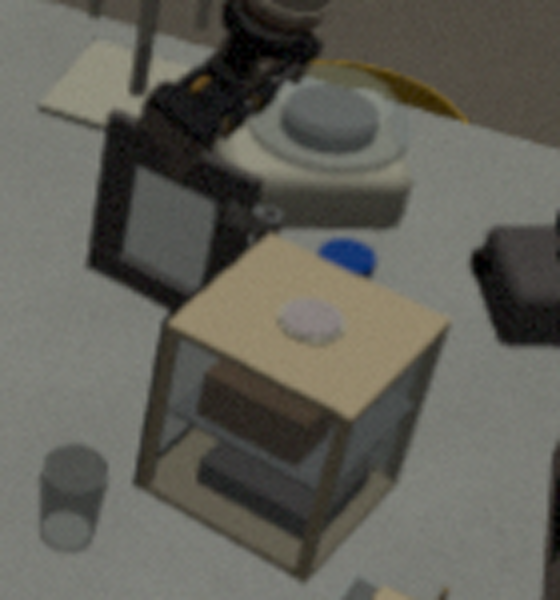

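View pics/j_w2.png

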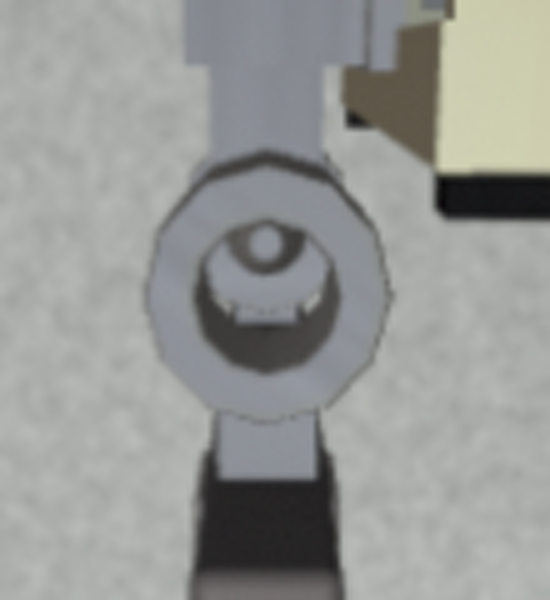

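The upper pin tip is visible through the bore at ~(253,48), with the ring centred at ~(253,58). I'll check the offset in this one image, which cancels camera bias.

```bash
python3 - <<'E'
from workcell import bot
from h import *
import pickle
np.set_printoptions(precision=2,suppress=True)
w=pickle.load(open("in.pkl","rb"))["wrist"]; H=door_R(HY,0)
tip=onz(w,[(252.8,48.0)],.170)[0]; print("tip-PIN mm",H.T@(tip-PIN)*1000)
for z in (.211,.214,.217):
    r=onz(w,[(252.9,58.2)],z)[0]; print(z,"ring-tip mm",H.T@(r-tip)*1000,"ring-PIN",H.T@(r-PIN)*1000)
T=np.array(bot.current_ee_pos()); Rt=Rn.from_rotvec(bot.current_tool_rot()).as_matrix(); A=Rt@np.diag([1,-1,-1.])
print(proj(w,T+door_in_tool(P)(np.array([[0,.096,-.028],[0,.08,0]]))@A.T))
E
```

```text
tip-PIN mm [ -0.11  -0.23 170.  ]
0.211 ring-tip mm [ 0.03 -0.07 41.  ] ring-PIN [ -0.08  -0.31 211.  ]
0.214 ring-tip mm [ 0.02  0.32 44.  ] ring-PIN [ -0.08   0.09 214.  ]
0.217 ring-tip mm [ 0.02  0.72 47.  ] ring-PIN [ -0.09   0.48 217.  ]
[[252.89  58.9 ]
 [252.98 113.56]]
```

Aligned to within 0.5 mm. Lowering gently with force checks.

```bash
python3 - <<'E'
from workcell import bot
from h import *
np.set_printoptions(precision=2,suppress=True)
hs=[.026,.022,.018,.014,.011,.008,.006,.004]+[.003-.001*i for i in range(10)]
for h in hs:
    bot.line_to(*tool_pose(P,HY,PIN+[0,0,.048+h]),max_speed=.02 if h>.005 else .01)
    F=np.array(bot.current_contact_force()); print(round(h*1000,1),F,np.array(bot.current_ft_torque()),round(bot.current_clock(),2))
    if abs(F[2]+3.7)>3 or np.hypot(*F[:2])>8: print("stop");break
E
```

```text
26.0 [-0.06 -0.24 -3.45] [-0.07 -0.2  -0.  ] 19.21
22.0 [-0.09  0.35 -4.31] [-0.04 -0.15  0.04] 19.56
18.0 [-0.64  0.29 -3.38] [-0.07 -0.24  0.  ] 19.91
14.0 [ 0.18  0.1  -3.95] [-0.04 -0.16 -0.03] 20.26
11.0 [-0.56 -0.02 -3.81] [-0.01 -0.14 -0.  ] 20.56
8.0 [ 0.19  0.03 -4.15] [-0.01 -0.15  0.06] 20.86
6.0 [-0.04 -0.53 -4.6 ] [-0.04 -0.19 -0.01] 21.11
4.0 [-0.23 -0.   -3.47] [-0.08 -0.22  0.01] 21.46
3.0 [ 0.13  1.08 -4.1 ] [-0.05 -0.19  0.  ] 21.71
2.0 [ 0.76 -0.03 -4.19] [-0.06 -0.18  0.01] 21.96
1.0 [ 0.43  0.31 -3.58] [-0.01 -0.13 -0.  ] 22.21
0.0 [ 0.33  0.6  -4.42] [-0.05 -0.15 -0.02] 22.46
-1.0 [ 0.37  0.07 -2.78] [-0.07 -0.15 -0.01] 22.71
-2.0 [-2.51 -0.25  3.1 ] [-0.13  0.15 -0.02] 22.96
stop
```

```bash
python3 - <<'E'
from workcell import bot
from h import *
import pickle
np.set_printoptions(precision=2,suppress=True)
V={n:bot.read_camera(n) for n in ("scene","wrist")}
g=lambda i,k:cv2.resize(i,None,fx=k,fy=k,interpolation=cv2.INTER_CUBIC)
cv2.imwrite("pics/k_w.png",g(V["wrist"]["pixels"][0:120,200:310],5))
bot.set_gripper(.45,20); print(np.array(bot.current_contact_force()),bot.current_opening())
T=np.array(bot.current_ee_pos()); z=Rn.from_rotvec(bot.current_tool_rot()).as_matrix()[:,2]
bot.line_to(T-z*.075,max_speed=.1); print(bot.current_ee_pos(),bot.current_clock(),np.array(bot.current_contact_force()))
V={n:bot.read_camera(n) for n in ("scene","wrist","top")}; pickle.dump(V,open("rel.pkl","wb"))
cv2.imwrite("pics/l_w.png",V["wrist"]["pixels"]);cv2.imwrite("pics/l_s.png",g(V["scene"]["pixels"][80:230,290:430],4))
E
```

```text
[ 0.61 -0.09 -0.89] 0.44903246327111535
[0.54 0.4  0.24] 24.5583 [ 0.17  0.06 -0.22]
```

View pics/k_w.png

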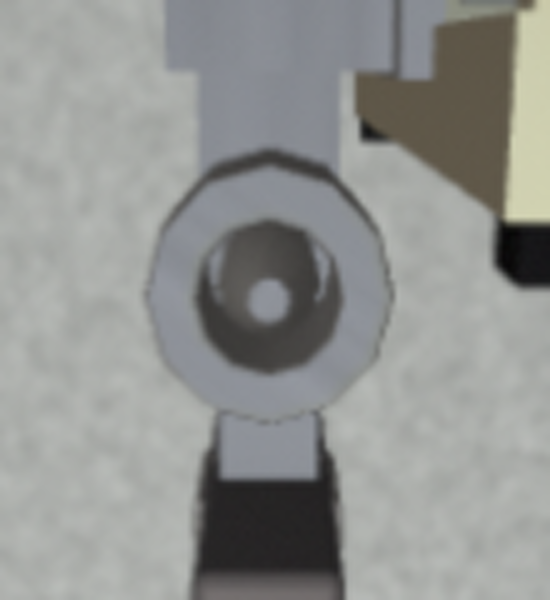

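View pics/l_w.png

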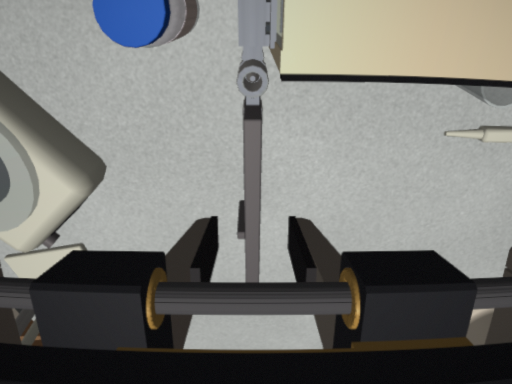

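View pics/l_s.png

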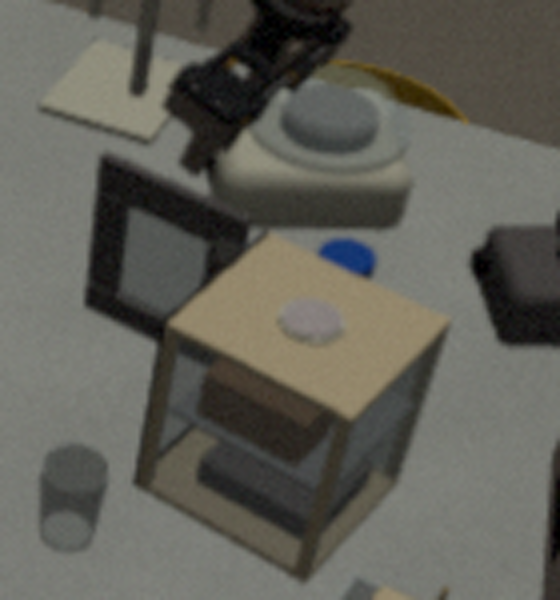

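The door hangs on both pins at ~90° open (top edge (252,100)–(252,285) in the wrist view, pin tip flush with the top of the knuckle bore). Next: close the jaws, go to the outer face and push it shut along its arc.

```bash
cat > push.py <<'E'
from workcell import bot
from h import *
np.set_printoptions(precision=2,suppress=True)
def pp(phi,off,y=-.116,z=.168):
    D=door_R(HY+np.radians(phi),0)
    return PIN+D@[-.024-off,y,z], rv(tool_from_door(D,1))
E
python3 - <<'E'
from push import *
T=np.array(bot.current_ee_pos()); bot.line_to(T+[0,0,.06],max_speed=.15)
bot.set_gripper(0,20)
bot.goto(*pp(0,.03,z=.30))
for phi in (0,30,60,90): print(phi,bot.inverse_kinematics(*pp(phi,0)))
bot.line_to(*pp(0,.03),max_speed=.12)
print(bot.current_clock(),np.array(bot.current_contact_force()),bot.current_opening())
V={n:bot.read_camera(n) for n in ("scene","wrist")}
g=lambda i,k:cv2.resize(i,None,fx=k,fy=k,interpolation=cv2.INTER_CUBIC)
cv2.imwrite("pics/m_w.png",V["wrist"]["pixels"]);cv2.imwrite("pics/m_s.png",g(V["scene"]["pixels"][80:230,290:430],4))
E
```

```text
0 [ 0.52  0.42  1.37 -0.    1.35  2.29]
30 [0.44 0.31 1.51 0.   1.32 1.69]
60 [ 0.34  0.28  1.55 -0.    1.31  1.07]
90 [ 0.26  0.34  1.47 -0.    1.33  0.46]
27.6 [-0.16 -0.34 -0.35] 0.0028105419062402683
```

View pics/m_w.png

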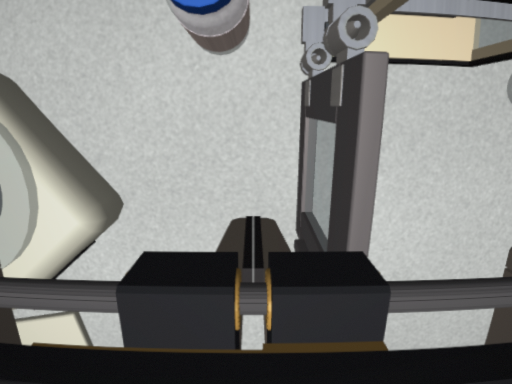

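View pics/m_s.png

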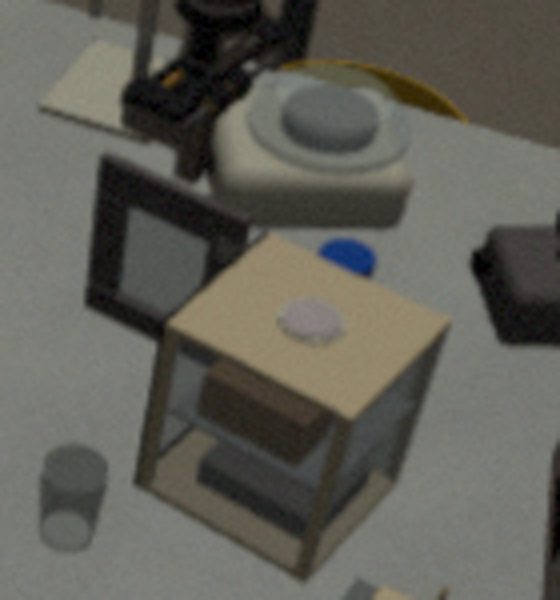

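```bash
python3 - <<'E'
from push import *
bot.line_to(*pp(0,.004),max_speed=.06)
print(np.array(bot.current_contact_force()),bot.current_clock())
for phi in range(10,81,10):
    bot.line_to(*pp(phi,.0),max_speed=.06)
    F=np.array(bot.current_contact_force()); print(phi,F,round(bot.current_clock(),2))
    if np.linalg.norm(F)>10: print("stop");break
V={n:bot.read_camera(n) for n in ("scene","wrist","top")}
g=lambda i,k:cv2.resize(i,None,fx=k,fy=k,interpolation=cv2.INTER_CUBIC)
cv2.imwrite("pics/n_w.png",V["wrist"]["pixels"]);cv2.imwrite("pics/n_s.png",g(V["scene"]["pixels"][80:230,290:430],4))
E
```

```text
[-0.3   0.22  0.53] 28.2833
10 [ 0.55 -0.44  0.32] 28.84
20 [-0.28  0.68  0.36] 29.33
30 [-0.12  0.62  0.13] 29.82
40 [0.65 0.73 0.81] 30.32
50 [-0.29  0.7  -0.68] 30.81
60 [-0.15  0.22 -0.09] 31.3
70 [ 0.14  1.04 -0.31] 31.79
80 [ 0.16  0.58 -0.62] 32.28
```

View pics/n_w.png

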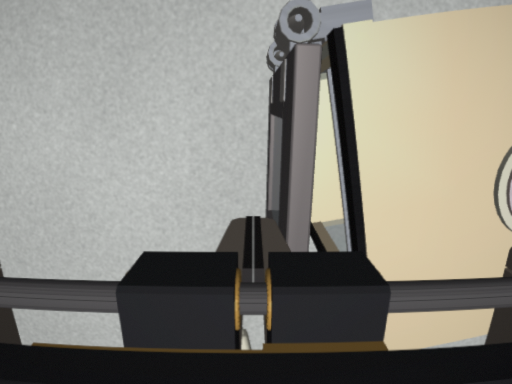

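View pics/n_s.png

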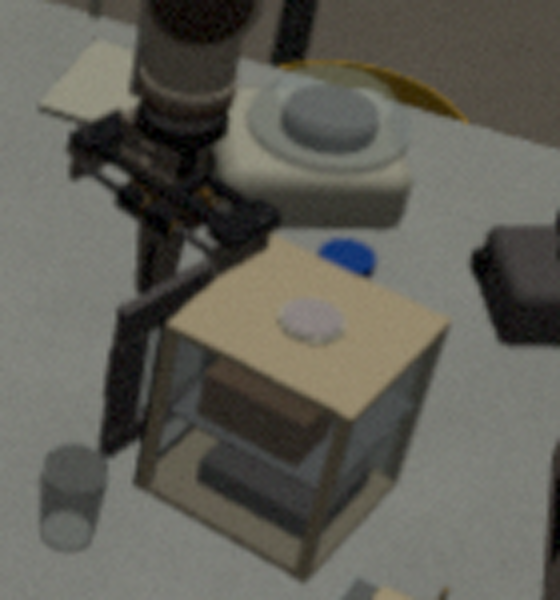

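The door is swinging freely, about 80° through its arc. I'll finish slowly until it meets the gasket lightly.

```bash
python3 - <<'E'
from push import *
D=door_R(HY+np.pi/2,0)
seq=[(84,0),(88,0),(90,0)]+[(90,-.001*i) for i in range(1,12)]
for phi,off in seq:
    bot.line_to(*pp(phi,off),max_speed=.03 if phi<90 else .012)
    F=D.T@np.array(bot.current_contact_force()); print(phi,off,F,round(bot.current_clock(),2))
    if F[0]<-4: print("stop");break
V={n:bot.read_camera(n) for n in ("scene","wrist","top")}
g=lambda i,k:cv2.resize(i,None,fx=k,fy=k,interpolation=cv2.INTER_CUBIC)
cv2.imwrite("pics/o_w.png",V["wrist"]["pixels"]);cv2.imwrite("pics/o_s.png",g(V["scene"]["pixels"][80:230,290:430],4))
E
```

```text
84 0 [ 0.07  1.32 -0.54] 32.86
88 0 [ 0.07  0.57 -0.47] 33.28
90 0 [-1.3   0.16 -0.82] 33.77
90 -0.001 [-0.46 -0.09 -0.03] 34.02
90 -0.002 [-0.86 -0.68 -0.43] 34.27
90 -0.003 [-5.98 -1.33  1.14] 34.52
stop
```

View pics/o_w.png

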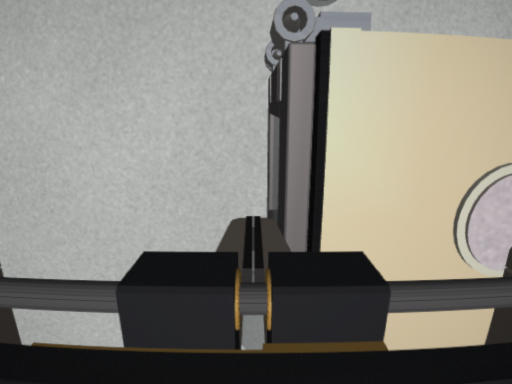

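View pics/o_s.png

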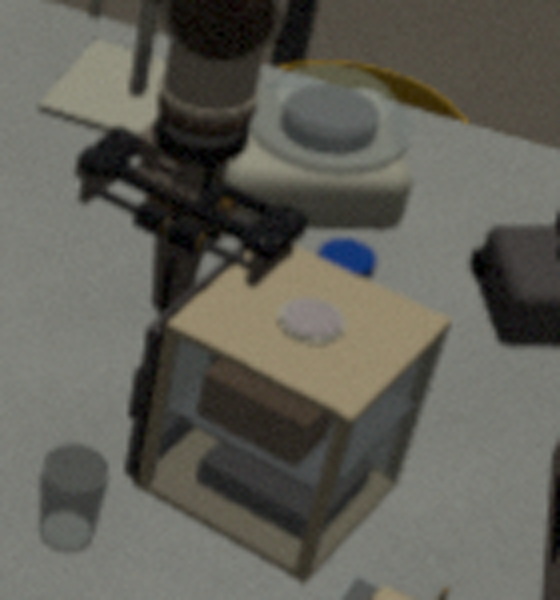

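It met the stop lightly at ~6 N, and the wrist view shows the top edge parallel to the cabinet front. I'll back off and verify from two wrist views.

```bash
python3 - <<'E'
from push import *
import pickle
bot.line_to(*pp(90,.04),max_speed=.08)
bot.line_to(*pp(90,.06,z=.33),max_speed=.15)
D=door_R(HY,0)
M=rv(tool_from_door(D,1))  # camera looking back toward robot, cabinet up in image
bot.goto(PIN+D@[.065,-.03,.33],M); a=bot.read_camera("wrist")
bot.line_to(PIN+D@[.115,-.03,.33],M,max_speed=.15); b=bot.read_camera("wrist")
print(bot.current_clock(),bot.current_contact_force())
V={n:bot.read_camera(n) for n in ("scene","top")}; pickle.dump((a,b,V),open("fin.pkl","wb"))
cv2.imwrite("pics/q_a.png",a["pixels"]);cv2.imwrite("pics/q_b.png",b["pixels"])
g=lambda i,k:cv2.resize(i,None,fx=k,fy=k,interpolation=cv2.INTER_CUBIC)
cv2.imwrite("pics/q_s.png",g(V["scene"]["pixels"][80:230,230:430],4))
E
```

```text
38.6083 [-0.07  0.5  -0.32]
```

View pics/q_a.png

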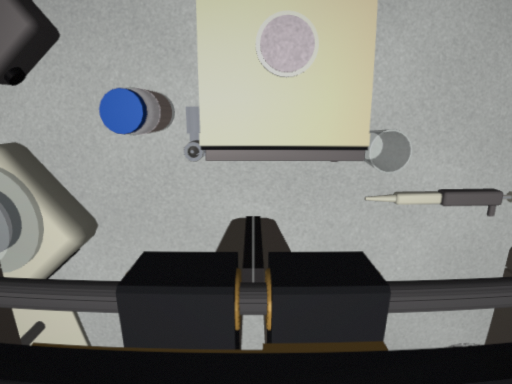

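View pics/q_b.png

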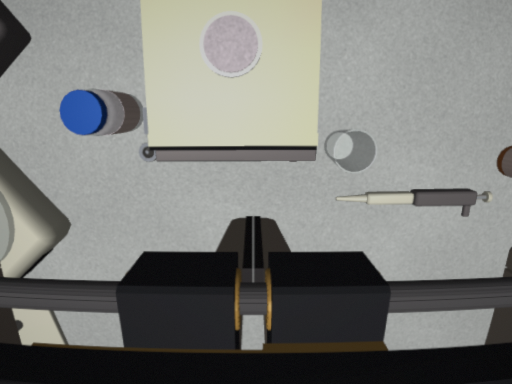

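View pics/q_s.png

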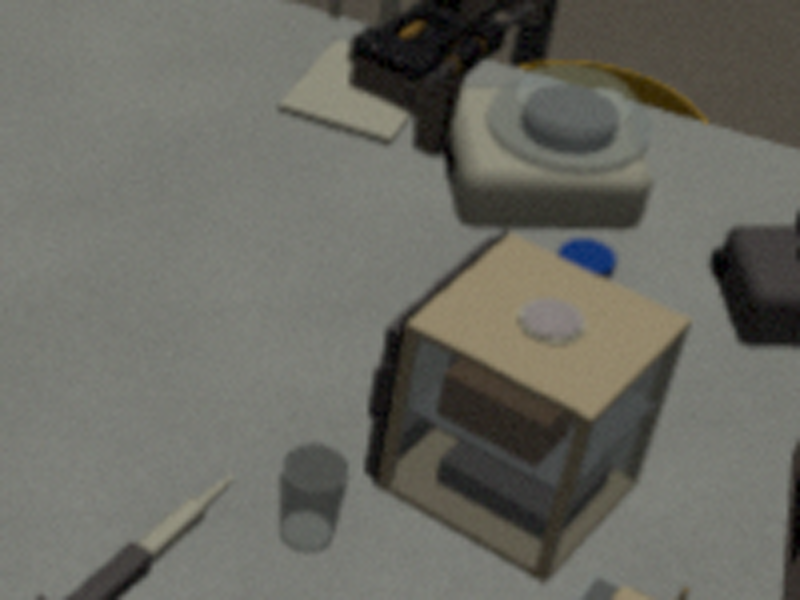

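The door is flush against the front in both views (strip at rows ~149–160), and the bottle, beaker and pipette are standing where they were. Now the numeric checks of angle and height.

```bash
python3 - <<'E'
from h import *
import pickle
np.set_printoptions(precision=2,suppress=True)
a,b,V=pickle.load(open("fin.pkl","rb"))
D=door_R(HY+np.pi/2,0)
for c,r in ((a,(212,326)),(b,(162,285))):
    gr=cv2.cvtColor(c["pixels"],6).astype(float); pts=[]
    for x in range(*r):
        d=np.diff(gr[150:172,x]); j=np.argmax(d); l=max(0,j-2); w=np.clip(d[l:j+3],0,None); pts.append((x,150+l+.5+(w*np.arange(len(w))).sum()/w.sum()))
    X=(onz(c,pts,.200)-PIN)@D; f=np.polyfit(X[:,1],X[:,0]*1000,1)
    print("outer top edge: tilt deg",np.degrees(np.arctan(f[0]/1000)),"x at hinge/free mm (want -6):",np.polyval(f,-.016),np.polyval(f,-.176))
g=lambda i:cv2.resize(i,None,fx=8,fy=8,interpolation=cv2.INTER_CUBIC)
cv2.imwrite("pics/r.png",np.vstack([np.hstack([g(a["pixels"][135:170,180:220]),g(a["pixels"][135:170,340:380])]),np.hstack([g(b["pixels"][135:170,133:173]),g(b["pixels"][135:170,290:330])])]))
E
```

```text
outer top edge: tilt deg -0.0033394136972172677 x at hinge/free mm (want -6): -5.978131516929423 -5.968806114662441
outer top edge: tilt deg 0.038282042411780653 x at hinge/free mm (want -6): -6.051057800590616 -6.157961446014428
```

View pics/r.png

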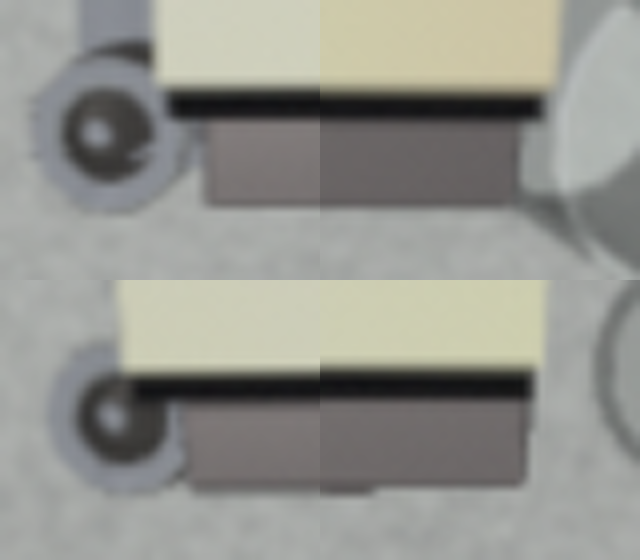

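```bash
python3 - <<'E'
from workcell import bot
from h import *
import pickle
a,b,V=pickle.load(open("fin.pkl","rb"))
for n,p,q in (("hinge",(205.2,160.2),(156.3,160.6)),("free",(364.3,160.2),(315.2,160.3))): print(n,tri([(a,p),(b,q)]))
for z in (.195,.2,.205):
    print(z,[np.linalg.norm(np.diff(onz(c,P,z),axis=0))*1000 for c,P in ((a,[(205.2,160.2),(364.3,160.2)]),(b,[(156.3,160.6),(315.2,160.3)]))])
bot.hold(.3)
print(bot.current_clock(),bot.current_contact_force())
im=V["top"]["pixels"]; cv2.imwrite("pics/u_t.png",im)
E
```

```text
hinge (array([0.60846998, 0.36522236, 0.19624605]), [0.021129629846881583, 0.021129629846571834])
free (array([0.57630779, 0.20911101, 0.19722379]), [0.10226737739502237, 0.10226737739476753])
0.195 [np.float64(160.40216582990845), np.float64(160.2456364768779)]
0.2 [np.float64(157.77213540628472), np.float64(157.6236945557771)]
0.205 [np.float64(155.14210498266107), np.float64(155.0017526346763)]
39.0083 [-0.97140312  0.36826437 -0.43195667]
```

View pics/u_t.png

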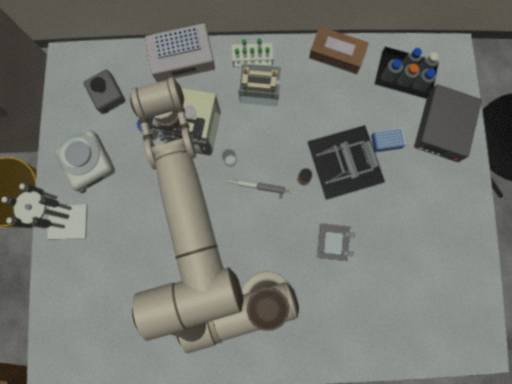

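The top view shows the beaker (229,157), jar (304,176), pipette and tip box in place and the rack empty. Door height reads ~0.197 m at both ends, level, so it is fully down. Handing in.

```bash
python3 -c "
from workcell import bot
bot.job_done(); print(bot.current_clock())"
```

```text
the job is handed in; nothing more can be done
the job is handed in; nothing more can be done
```

The door is hung on both pins and fully shut. I handed the job in at about 39 s of the 72 s allowed, with the robot touching nothing.

**What I did:**
- I gripped the larger door in the rack by its top rail and drew it out along its own height.
- I lowered both knuckles together onto the pins with the door open about 90°. It met the shoulders at about 7 N and was fully down.
- I then let go and pushed it shut from its outer face with closed fingers, against about 6 N at the gasket.

**What went differently:** the door pitched about 17° in the grip during the fast carry. The in-hand wrist picture showed it. I raised the grip to 60 N, measured the pitch from the wrist and scene views (they agreed within about 0.3°) and tilted the tool to bring the door upright. The pin seen through the bore was then within 0.5 mm of centre.

**Last checks:**
- **Shut:** the door is 0.0° from parallel with the cabinet front, and its outer face is 6 mm before the pin axis, as expected.
- **Height:** the top edge is level but measured at 196–197 mm against the stated 200 mm. This depth estimate is only good to a few mm. The force when the door met the shoulders, and the pin tip level with the top of the knuckle, both say it is home.
- **Everything else:** the beaker, jar, pipette and tip box looked unmoved in the last top view. The bottle was hidden there by the arm, but stood in place in the last wrist view.

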